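# Feel the end float of a polishing spindle in its cradle

## Task

Lay the loose spindle with the red knob in the empty cradle of the row, knob towards the robot like its neighbours, and let go of it. Then take it by its knob and feel the shaft's end float without forcing it: pull the shaft out to its stop, then push it back in until it is fully home. Leave the spindle lying in its cradle and everything else where it was.

Things in the scene. Friction and masses are not known exactly. Their poses are not given: they have to be found in the camera images.
- spindle: The loose floating spindle, the one with the RED knob: a pale aluminium block housing 60 mm (x) by 44 mm (y) by 44 mm high with a steel shaft through it along x, 22 mm above the underside. It starts flat on the bench. Origin: centre of the housing's underside; z up; +x runs along the shaft away from the knob, so the knob is on the -x side. About 0.54 kg in all.
- knob (a point): Centre of the red knob on the spindle's shaft, 22 mm above the housing's underside. The knob is a cylinder of 28 mm diameter and 28 mm length along the shaft (x). Its centre lies 80 mm from the housing's centre (-x side) with the shaft fully in, 92 mm with it fully out. It moves with the shaft. Axes as for the spindle.
- shaft (a joint): End float of the shaft in the spindle housing, m: 0 = pushed fully in (towards +x of the spindle, away from the knob), 0.012 = pulled fully out (knob away from the housing); firm stops at both ends. It starts somewhere between and stays where it is left; about 2.5 N of friction.
- cradle: The EMPTY green cradle, one of three alike side by side (105 mm apart) on a dark steel bed; 96 x 68 mm outside. Origin: centre of its underside, 10 mm above the bench; z up; the shaft lies along its x, knob on its -x side (towards the robot).
- cradle_floor (a point): Centre of the empty cradle's floor, 8 mm above its underside: the housing's underside centre belongs here. Room inside 68 mm (x) by 52 mm (y): 4 mm to spare round the housing. End cheeks rise 26 mm above the floor, flared, forked 24 mm wide for the shaft. Corner guides at the sides rise 17 mm, flared, leaving the middle 40 mm of each side open for fingers.
- neighbour_b: Same make as the spindle (pale aluminium housing 60 x 44 x 44 mm) but with a black knob; lies in another cradle of the row with its knob to -x; leave it there. Origin: centre of the housing's underside, axes as for the spindle.
- neighbour_c: Same make as the spindle (pale aluminium housing 60 x 44 x 44 mm) but with a black knob; lies in the third cradle of the row with its knob to -x; leave it there. Origin: centre of the housing's underside, axes as for the spindle.
- bench_block: Square steel bench block 75 x 75 x 28 mm on the bench, a bystander; origin at the centre of its underside.
- hammer: Hammer 250 mm long lying on the bench, a bystander.
- screwdriver: Screwdriver lying on the bench, a bystander.
- jar: Amber jar, 60 mm diameter, 80 mm high, a bystander; origin at the centre of its underside.
- mug: Blue mug, 76 mm diameter, 85 mm high, a bystander; origin at the centre of its underside.
Not all that is in view belongs to the job. What is shaped like the spindle but brown, orange or pink is not meant.

How it is judged:
On the way, in this order (a step that is already met when the one before it is completed fails the run):
1. the spindle lies in the empty cradle, knob towards the robot, and is let go (x of spindle in the frame of cradle between -0.008 and 0.008 m and y of spindle in the frame of cradle between -0.008 and 0.008 m and z of spindle in the frame of cradle below 0.012 m and angle between spindle's own z axis and vertical below 0.1 rad and x of knob in the frame of cradle below -0.05 m and contact force between the fingers and spindle below 0.2 N), for 0.2 s.
2. the shaft is pulled out to its stop, the spindle still lying in the cradle (x of spindle in the frame of cradle between -0.008 and 0.008 m and y of spindle in the frame of cradle between -0.008 and 0.008 m and z of spindle in the frame of cradle below 0.012 m and angle between spindle's own z axis and vertical below 0.1 rad and x of knob in the frame of cradle below -0.05 m and value of joint shaft above 0.0105 m), for 0.1 s.
3. the shaft is pushed fully home, the spindle still lying in the cradle (x of spindle in the frame of cradle between -0.008 and 0.008 m and y of spindle in the frame of cradle between -0.008 and 0.008 m and z of spindle in the frame of cradle below 0.012 m and angle between spindle's own z axis and vertical below 0.1 rad and x of knob in the frame of cradle below -0.05 m and value of joint shaft below 0.002 m), for 0.1 s.
At the end, for the whole second after the job is handed in: The spindle rests level in the formerly empty cradle (within 8 mm of its centre each way, within 4 mm of its floor, tilt under 0.1 rad), knob on the robot's side, shaft within 2 mm of fully in; neighbours within 15 mm of where they were; all at rest (all of step 3 and linear speed of spindle below 0.02 m/s and distance of each of neighbour_b, neighbour_c from where it was at the start of the episode below 0.015 m); the robot touches nothing.
It fails at once if a neighbouring spindle is moved more than 15 mm (distance of any of neighbour_b, neighbour_c from where it was at the start of the episode above 0.015 m).
It fails at once if a bystander (bench block, hammer, screwdriver, jar, mug) is moved more than 30 mm (distance of any of bench_block, hammer, screwdriver, jar, mug from where it was at the start of the episode above 0.03 m).
It fails at once if the spindle is forced or dropped: more than 60 N between it and the cradle (contact force between spindle and cradle above 60 N).
It also fails if it takes over 51 s, if anything falls off the work surface, if the arm or the gripper's body presses on something with over 40 N, if the wrist force passes 120 N, or if a joint passes its speed limit or range.

## Robot

A 7-joint arm with a two-finger parallel gripper is mounted at the origin on the work surface. World frame = base frame: x ahead of the robot, y to its left, z up, the work surface at z = 0. Lengths are in m, angles in rad, forces in N, time in s.
With the tool pointing down it reaches from about 0.425 to 0.825 m from the base axis. Payload 3.6 kg.
Tool frame: the origin (TCP) lies midway between the tips of the shut fingers; the grasp point (between the pads) lies 19 mm behind it; z points along the fingers, y is the direction in which the jaws open and shut (so a half turn about z gives the same grasp; the last joint's range is limited). The gripper opens to 85 mm and grips with 20 to 120 N. Pads are 22 mm wide; open, the fingers measure 114 mm over their backs; the gripper's body (76 mm by 85 mm) begins 54 mm behind the grasp point. The pads swing forward as they close: fully open they stand 13 mm farther back than shut.
Start: joints at [1.294, 0.615, -0.013, 1.423, 0.008, 1.103, -0.04], TCP at [0.161, -0.63, 0.231] pointing down, gripper open.
Joint ranges: [-3.12, 3.12], [-0.3, 2.06], [-1.34, 1.32], [0.26, 2.42], [-1.36, 4.5], [0.01, 1.98], [-2.84, 2.84]. Speed limits (rad/s): [2.79, 2.79, 3.14, 3.14, 3.14, 3.14, 3.14].

## Interface

Orientations are given as a unit quaternion [w, x, y, z].
In Python, from bench import manip gives the robot as it stands. Calls block until the motion is done:
- manip.movep(position, orientation): joint-space move of the TCP to a pose.
- manip.movel(position, attitude=None, v=0.15): straight line of the TCP; attitude=None keeps the orientation; v is the mean speed in m/s.
- manip.movej(angles): joint-space move.
- manip.move_gripper(opening): finger opening in m; the grip force is fixed at half the most; returns when the fingers have stopped.
- manip.sleep(seconds).
- manip.inverse_kinematics(position, orientation): joint angles nearest the present ones, or None.
- manip.state(): the state.
- manip.camera(name): name is "side" or "top"; returns a dict with "pixels" (384x512x3 uint8, red, green, blue), "intrinsics" (3x3 intrinsics, pixels), "R" (3x3) and "t" (3): a world point X has camera coordinates R X + t. Camera axes: x right, y down, z forward; pixel columns grow to the right and rows downward; lengths in m; the calibration is good to about 2 mm. A picture is of the moment at which its call begins. There is no depth.
A pose or a line that the arm cannot do raises manip.IKError and nothing moves.
- manip.sign_off(): hands the job in, once; it reports no verdict.
Trained networks look in a picture, given as the dict that the camera call returned (one of the last four; its "shot" number tells which), for a name from the list of things; names that differ only in an ending like _2 or _b are one class to them, and where a whole thing is asked for, a point or a joint stands for the part that bears it (a point fixed in the world has none). Each returns a list of dicts, best first, with "confidence" (0 to 1); they miss things now and then, are a little off and sometimes report something else, mostly with a low value. They report only what shows in the picture. A call takes as long as a camera call. They do not tell look-alikes from the thing itself.
- manip.outline_of(picture, thing): "region" (384x512 bool, what is visible of it) and "pixel" ([row, column] in pixels, amid what is visible of it).
- manip.tip_of(picture, thing): "pixel" ([row, column] in pixels: a listed point, or the origin of a listed thing).
The state is a dict: "time": time; "qpos": joint angles; "joint_velocities": joint speeds; "joint_torque": joint torques, N m; "ee_pos": TCP position; "ee_rot": TCP orientation; "force": force on the tool from outside, world axes, zero at the start; "moment": the same for the moment, N m; "gripper_width": finger opening in m.
Only numpy, scipy, OpenCV 4.12 (cv2) and the standard library are available. Lean on these libraries where they do the work, as an engineer would, in place of code of your own. Each camera call takes 0.05 s, during which the arm holds its last target.

## Working session

There is one attempt and no reset: what is moved stays moved. The work goes in short steps, each a Python script; the robot and the scene stay as the last script left them, time stands still between calls to the robot, and variables do not carry over. Pictures are saved under pics/ and viewed, and the job is handed in when it is done.

```bash
mkdir -p pics; ls; python3 - <<'E'
from bench import manip
import cv2
for n in("side","top"):
    c=manip.camera(n); cv2.imwrite(f"pics/{n}0.png",cv2.resize(c["pixels"][:,:,::-1],None,fx=1.5,fy=1.5))
    print(n,c["intrinsics"],c["R"],c["t"])
    for th in("spindle","knob","cradle","cradle_floor","neighbour_b"):
        print(th,[(r["pixel"],round(r["confidence"],2)) for r in manip.tip_of(c,th)])
print(manip.state())
E
```

```text
pics
side [[432.62295394   0.         256.0570495 ]
 [  0.         432.62295394 189.86955262]
 [  0.           0.           1.        ]] [[ 0.83529495 -0.54970981 -0.01007372]
 [-0.38538891 -0.5723419  -0.72380947]
 [ 0.39211955  0.60847669 -0.68992636]] [-0.46749265  0.23050748  1.48951684]
spindle [([286.9, 237.4], 0.57), ([339.2, 282.6], 0.55), ([241.6, 273.8], 0.48)]
knob []
cradle [([176.1, 245.1], 0.85)]
cradle_floor []
neighbour_b [([162.0, 228.5], 0.83), ([187.8, 259.2], 0.56)]
top [[454.26187884   0.         262.60452513]
 [  0.         454.26187884 187.81745262]
 [  0.           0.           1.        ]] [[ 0.0177086  -0.99982932 -0.00526693]
 [-0.98701343 -0.01663995 -0.1597736 ]
 [ 0.15965868  0.0080279  -0.98713963]] [-0.04421375  0.53900265  1.3899484 ]
spindle [([211.4, 326.7], 0.96), ([266.2, 426.9], 0.83), ([275.7, 360.1], 0.7), ([239.7, 238.6], 0.68)]
knob [([278.0, 406.7], 0.72), ([238.6, 319.0], 0.66), ([177.4, 219.0], 0.65), ([252.9, 343.5], 0.64), ([247.1, 260.7], 0.51)]
cradle [([177.9, 219.7], 0.96)]
cradle_floor [([175.4, 220.1], 0.58)]
neighbour_b [([180.9, 189.9], 0.79), ([175.9, 247.6], 0.6)]
{'time': 0.6, 'qpos': array([ 1.29451075,  0.61486294, -0.01257621,  1.42341607,  0.00809863,
        1.10338073, -0.04039863]), 'joint_velocities': array([-0.00012086, -0.00127045, -0.00056582, -0.00108199,  0.00110644,
        0.00114884, -0.00069533]), 'joint_torque': array([-1.79481199e-04, -4.68822169e+01,  2.58852895e-01, -1.71250069e+01,
        1.00030287e-02,  1.84683449e-03,  3.63014962e-06]), 'ee_pos': array([ 0.16068088, -0.6297965 ,  0.23131602]), 'ee_rot': array([-1.01778507e-05,  9.92209550e-01,  1.24580130e-01,  1.07481006e-05]), 'force': array([-0.29581333, -0.01078971, -0.60508189]), 'moment': array([ 0.00964494,  0.01495279, -0.01923614]), 'gripper_width': 0.08519515675921913}
```

View pics/side0.png

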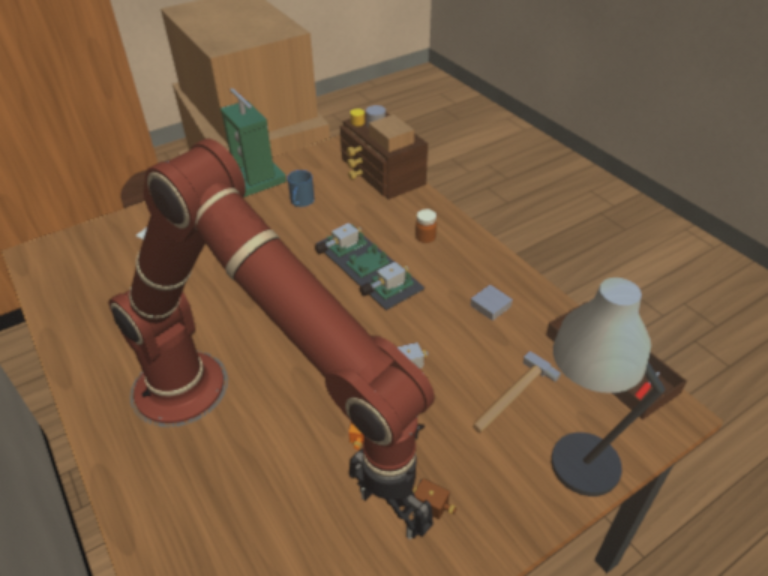

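View pics/top0.png

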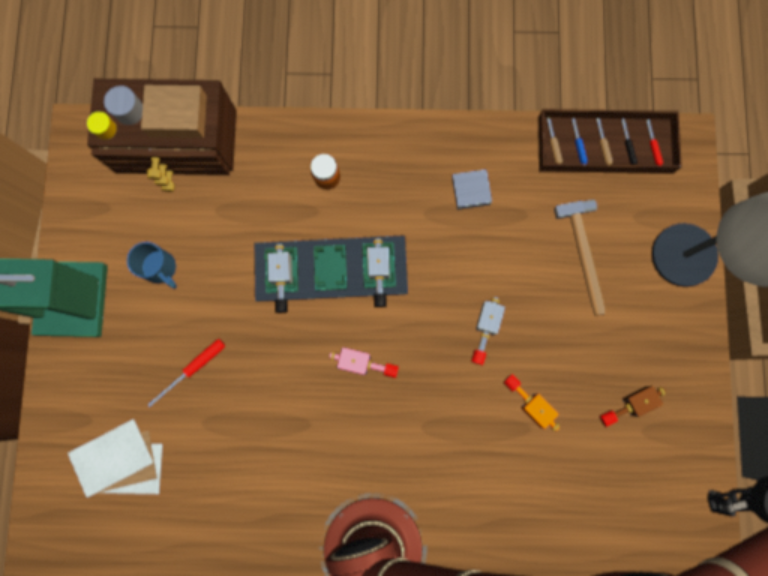

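Candidates in the top view (pixels in the 768x576 picture):
- Pale housing with red knob at (490,317)/(479,357). This fits the description.
- Pink at (352,360), orange at (541,411) and brown at (645,400). These are the look-alikes.
- Two pale housings with black knobs at (279,267) and (378,262). These are the neighbours.
- The empty cradle is at (330,267).

Next is a close crop of the pale one and the cradle.

```bash
cat > h.py <<'E'
import numpy as np, cv2
from bench import manip
def ray(c,px,z):  # px=(row,col)
    K,R,t=np.array(c["intrinsics"]),np.array(c["R"]),np.array(c["t"])
    d=R.T@np.linalg.solve(K,[px[1],px[0],1.]); o=-R.T@t
    return o+d*(z-o[2])/d[2]
def proj(c,X):
    p=np.array(c["intrinsics"])@(np.array(c["R"])@np.array(X)+np.array(c["t"])); return p[1]/p[2],p[0]/p[2]
def crop(c,name,r0,r1,c0,c1,f=6,marks=()):
    im=cv2.resize(np.ascontiguousarray(c["pixels"][r0:r1,c0:c1,::-1]),None,fx=f,fy=f,interpolation=cv2.INTER_CUBIC)
    for r,q in marks: cv2.drawMarker(im,(int((q-c0+.5)*f),int((r-r0+.5)*f)),(255,0,255),0,12,1)
    cv2.imwrite(name,im)
def rot(yaw): # tool down, tool y axis at angle: jaw dir = world angle yaw
    # R columns: z=-Z, y=(cos,sin,0), x=y x z
    from scipy.spatial.transform import Rotation as Ro
    y=np.array([np.cos(yaw),np.sin(yaw),0]); z=np.array([0,0,-1.]); x=np.cross(y,z)
    q=Ro.from_matrix(np.c_[x,y,z]).as_quat(); return np.array([q[3],*q[:3]])
E
python3 - <<'E'
from h import *
c=manip.camera("top")
rois=manip.outline_of(c,"spindle")
for r in rois: print(r["pixel"],r["confidence"],r["region"].sum())
print(ray(c,(211.4,326.7),.022),ray(c,(238.6,319),.022),ray(c,(177,219.7),.018))
crop(c,"pics/crop_sp.png",190,250,300,350,9,[(211.4,326.7),(238.6,319)])
crop(c,"pics/crop_cr.png",145,215,160,280,6)
hsv=cv2.cvtColor(c["pixels"],cv2.COLOR_RGB2HSV)
def cent(m,r0,r1,c0,c1):
    mm=np.zeros(m.shape,np.uint8); mm[r0:r1,c0:c1]=m[r0:r1,c0:c1]; ys,xs=np.nonzero(mm)
    print(len(ys),ys.mean(),xs.mean(),"rect",cv2.minAreaRect(np.c_[xs,ys].astype(np.float32))); return ys.mean(),xs.mean()
pale=(hsv[...,1]<70)&(hsv[...,2]>120)
red=((hsv[...,0]<8)|(hsv[...,0]>172))&(hsv[...,1]>170)&(hsv[...,2]>110)
a=cent(pale,195,228,310,345); b=cent(red,225,248,308,330)
print(ray(c,a,.044),ray(c,b,.03))
for n,cc in(("side",(286,237)),):
    s=manip.camera(n)
E
```

```text
[270.7, 358.2] 0.95 508
[240.3, 239.6] 0.9 440
[213.6, 324.9] 0.79 487
[268.5, 425.8] 0.69 584
[ 0.47075266 -0.23942261  0.022     ] [ 0.38442966 -0.21482683  0.022     ] [0.57677032 0.10430044 0.018     ]
303 211.83168316831683 327.019801980198 rect ((326.7547302246094, 212.85850524902344), (14.285496711730957, 30.906124114990234), 15.945395469665527)
76 238.0 318.7763157894737 rect ((318.8500061035156, 237.95001220703125), (8.538147926330566, 8.854375839233398), 18.43494987487793)
[ 0.46696512 -0.23745698  0.044     ] [ 0.38587451 -0.21319362  0.03      ]
```

View pics/crop_sp.png

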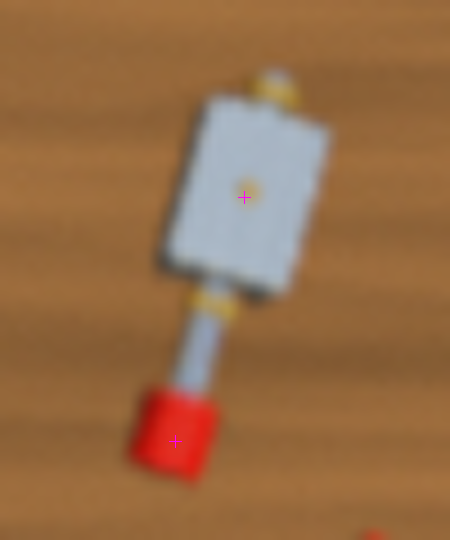

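View pics/crop_cr.png

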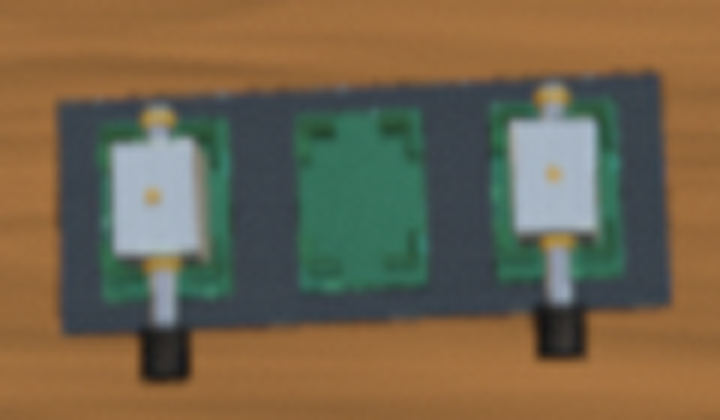

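```bash
python3 - <<'E'
from h import *
c=manip.camera("top")
def cp(x,y,r0,c0,f): return (r0+y/f-.5,c0+x/f-.5)
print("housing",ray(c,cp(249,193,190,300,9),.044))
k=[ray(c,cp(x,y,190,300,9),.022) for x,y in((176,437),(196,345))]; print("knob",k)
L=ray(c,cp(152,197,145,160,6),.062);R=ray(c,cp(553,174,145,160,6),.062)
print("nb",L,R,(L+R)/2,np.linalg.norm(L-R))
bed=[ray(c,cp(x,y,145,160,6),.010) for x,y in((58,103),(658,72),(668,303),(64,333))]
print("bed",np.round(bed,4),np.mean(bed,0))
for a,b in((0,1),(3,2)):
    d=bed[a]-bed[b]; print("rowyaw deg",np.degrees(np.arctan2(-d[0],d[1])))
d=L-R; print(np.degrees(np.arctan2(-d[0],d[1])))
print("rim",np.mean([ray(c,cp(x,y,145,160,6),.036) for x,y in((300,112),(420,108),(428,282),(303,290))],0))
s=manip.camera("side")
for X in (L,R,ray(c,cp(249,193,190,300,9),.044)): print(proj(s,X))
crop(s,"pics/side_cr.png",140,210,200,290,8,[proj(s,L),proj(s,R),proj(s,(L+R)/2-[0,0,.044])])
E
```

```text
housing [ 0.46975857 -0.23792927  0.044     ]
knob [array([ 0.38613617, -0.21500495,  0.022     ]), array([ 0.41836183, -0.22207915,  0.022     ])]
nb [0.56576051 0.20875146 0.062     ] [ 5.81453446e-01 -1.43352705e-05  6.20000000e-02] [0.57360698 0.10436856 0.062     ] 0.2093547838611334
bed [[ 0.6263  0.2718  0.01  ]
 [ 0.649  -0.0542  0.01  ]
 [ 0.5221 -0.0615  0.01  ]
 [ 0.5003  0.2622  0.01  ]] [0.57443702 0.10454311 0.01      ]
rowyaw deg 3.974097010510894
rowyaw deg 3.8437471928865845
4.298842013618517
rim [0.57209113 0.10155455 0.036     ]
(np.float64(153.2755918141212), np.float64(229.4837011632822))
(np.float64(179.93798464391028), np.float64(260.59729137427473))
(np.float64(234.26878105924249), np.float64(272.0050313568592))
```

View pics/side_cr.png

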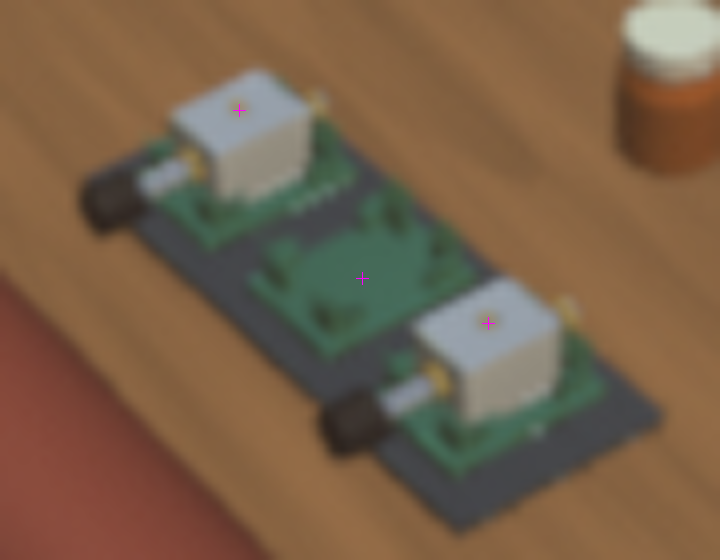

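The crop confirms the pale housing with the red knob: housing centre (211,327) and knob (238,319) in raw top pixels. The top-view positions of both neighbours land on their dots in the side view. Next I plan the IK and grasp.

```bash
python3 - <<'E'
from h import *
H=np.array([.4698,-.2380]); yaw=np.arctan2(-.0229,.0836); C=np.array([.574,.1040]); psi=np.radians(4.1)
best={}
for s in (-1,1):
    qs=[manip.inverse_kinematics([*p,z],rot(a+s*np.pi/2)) for p,a,z in((H,yaw,.15),(H,yaw,.006),(C,psi,.15),(C,psi,.024),(C-[.09,.006],psi,.02))]
    print(s,[None if q is None else np.round(q,2) for q in qs])
print(yaw)
E
```

```text
-1 [array([ 0.4 ,  0.53,  0.05,  1.88, -0.03,  0.74, -1.38]), array([ 0.39,  0.76,  0.06,  1.98, -0.11,  0.41, -1.31]), array([-0.09,  0.61, -0.2 ,  1.72,  0.15,  0.83, -1.86]), array([-0.22,  0.78,  0.01,  1.81, -0.01,  0.55, -1.71]), array([-0.26,  0.71,  0.03,  2.06, -0.05,  0.37, -1.69])]
1 [array([ 0.86,  0.61, -0.67,  1.87,  0.5 ,  0.84,  1.24]), array([ 0.73,  0.81, -0.48,  1.97,  0.71,  0.54,  1.06]), array([ 0.26,  0.73, -0.82,  1.71,  0.62,  0.99,  0.86]), array([ 0.13,  0.85, -0.57,  1.8 ,  0.68,  0.7 ,  0.82]), array([-0.02,  0.73, -0.34,  2.05,  0.55,  0.44,  0.86])]
-0.2673650710529458
```

```bash
python3 - <<'E'
from h import *
H=[.4698,-.2380]; q=rot(-.267-np.pi/2)
manip.movep([*H,.16],q)
f0=manip.state()["force"]
manip.movel([*H,.05],v=.15)
manip.movel([*H,.008],v=.06)
print(manip.state()["force"]-f0, manip.state()["ee_pos"])
c=manip.camera("top"); crop(c,"pics/pre.png",180,260,290,360,8)
s=manip.camera("side"); crop(s,"pics/pre_s.png",190,290,220,340,6)
manip.move_gripper(.03)
st=manip.state(); print(st["gripper_width"],st["force"]-f0,st["time"])
manip.movel([*H,.04],v=.06)
st=manip.state(); print(st["gripper_width"],st["force"]-f0,st["time"])
manip.movel([*H,.16],v=.12)
st=manip.state(); print(st["gripper_width"],st["force"]-f0,st["moment"],st["time"])
c=manip.camera("top"); crop(c,"pics/lift.png",180,260,290,360,8)
s=manip.camera("side"); cv2.imwrite("pics/lift_s.png",s["pixels"][:,:,::-1])
E
python3 -c "
import cv2,numpy as np
a=[cv2.resize(cv2.imread('pics/'+n+'.png'),(400,400)) for n in('pre','lift')]
cv2.imwrite('pics/m1.png',np.hstack(a))"
```

```text
[0.14737374 1.06625242 0.54540171] [ 0.46998027 -0.23809783  0.00805941]
0.04326988660914207 [-0.06547189  1.71746508  4.9004916 ] 4.9833
0.04309027764531956 [ 0.81809636 -0.34186376 -4.93283617] 5.6667
0.04342715567813977 [ 1.06629545  1.26687062 -4.67699933] [-0.01096002 -0.0499365   0.01468984] 6.8167
```

View pics/m1.png

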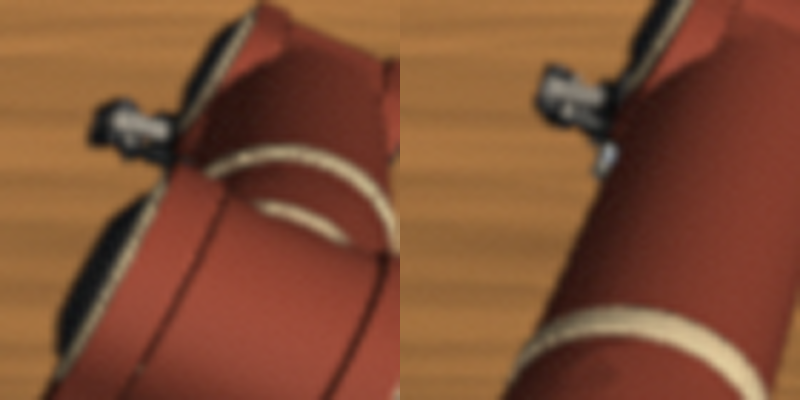

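View pics/lift_s.png

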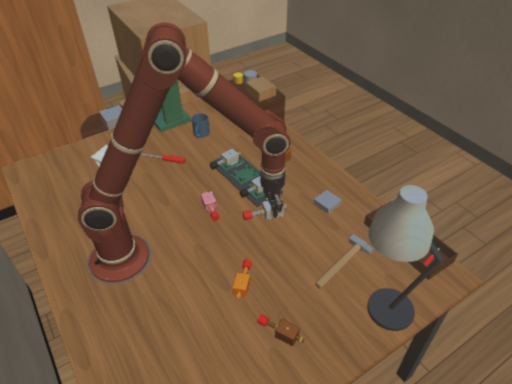

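The spindle is held, with about 5 N of weight showing, and it looks level in the side view (knob at (214,248), housing at (210,270)). Next I carry it over the cradle.

```bash
python3 - <<'E'
from h import *
C=[.574,.104]; q=rot(np.radians(4.1)-np.pi/2)
manip.movep([*C,.15],q)
manip.movel([*C,.085],v=.1)
manip.sleep(.2)
st=manip.state(); print(st["gripper_width"],st["force"],st["ee_pos"],st["time"])
x=np.array([np.cos(np.radians(4.1)),np.sin(np.radians(4.1)),0])
b=np.array([*C,.085-.008]) # housing underside expected
s=manip.camera("side")
crop(s,"pics/over_s.png",110,210,200,300,6,[proj(s,b+[0,0,.022]-x*.087),proj(s,b+[0,0,.044]),proj(s,b+[0,0,.022]+x*.03)])
print(manip.tip_of(s,"knob"),manip.tip_of(s,"spindle"))
c=manip.camera("top"); crop(c,"pics/over_t.png",130,215,160,280,6,[proj(c,b+[0,0,.022]-x*.087)])
E
```

```text
0.043230814719664 [ 0.03995843 -0.3350347  -5.85987178] [0.57456836 0.10409335 0.08582138] 9.2583
[{'pixel': [213.8, 213.8], 'confidence': 0.62}, {'pixel': [266.2, 248.7], 'confidence': 0.57}, {'pixel': [319.0, 263.2], 'confidence': 0.57}, {'pixel': [167.8, 229.3], 'confidence': 0.53}] [{'pixel': [203.7, 210.1], 'confidence': 0.64}, {'pixel': [288.2, 241.8], 'confidence': 0.57}, {'pixel': [161.5, 242.9], 'confidence': 0.52}]
```

View pics/over_s.png

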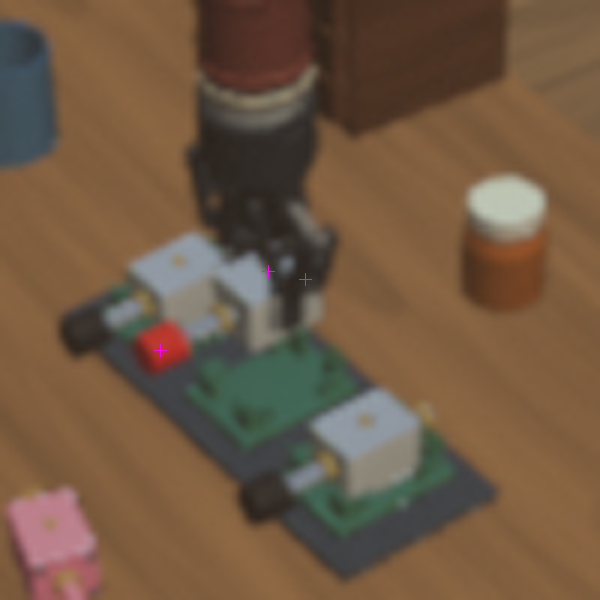

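View pics/over_t.png

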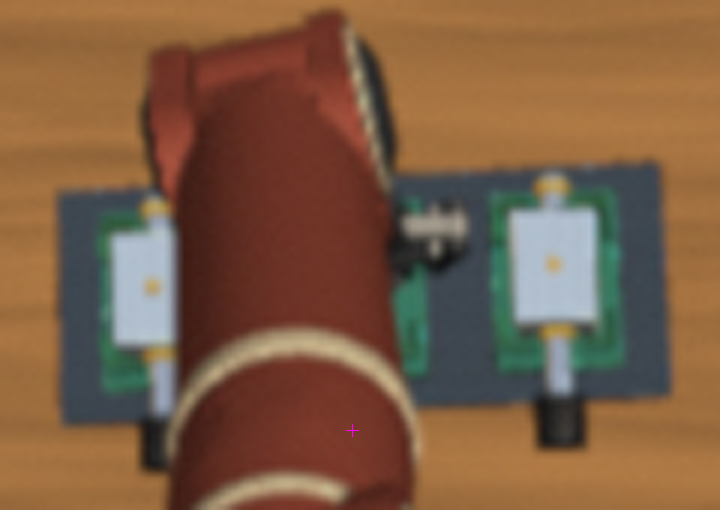

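The predicted knob marker falls on the red knob at (160,350) in the crop, so the spindle is sitting in the hand as planned. Now I lower it, watching the force.

```bash
python3 - <<'E'
from h import *
C=[.574,.104]
f0=manip.state()["force"]
manip.movel([*C,.06],v=.08)
z=.06
while z>.0245:
    z-=.003 if z>.032 else .0015
    manip.movel([*C,z],v=.04)
    df=manip.state()["force"]-f0; print(round(z,4),np.round(df,1),round(manip.state()["ee_pos"][2],4))
    if np.linalg.norm(df)>10: print("stop");break
s=manip.camera("side"); crop(s,"pics/low_s.png",140,210,200,290,8)
print(manip.state()["time"])
E
```

```text
0.057 [-0.2 -0.9 -0.6] 0.0571
0.054 [-0.6 -1.1 -1.1] 0.0539
0.051 [ 0.  -0.9 -0.3] 0.0508
0.048 [ 0.3 -1.  -1. ] 0.0477
0.045 [-0.6 -0.1 -1. ] 0.0447
0.042 [-0.1 -1.1 -0.3] 0.0418
0.039 [-0.1 -1.5 -0.1] 0.0387
0.036 [-1.1 -1.2  0.1] 0.0358
0.033 [-0.5 -0.6 -0.1] 0.0327
0.03 [ 0.1 -0.5 -0.7] 0.0297
0.0285 [-0.3 -0.5 -0.5] 0.0284
0.027 [-0.6 -1.1 -0.7] 0.0269
0.0255 [-2.2 -2.   8.9] 0.0265
0.024 [-4.5 -1.3 17.8] 0.0264
stop
13.4667
```

View pics/low_s.png

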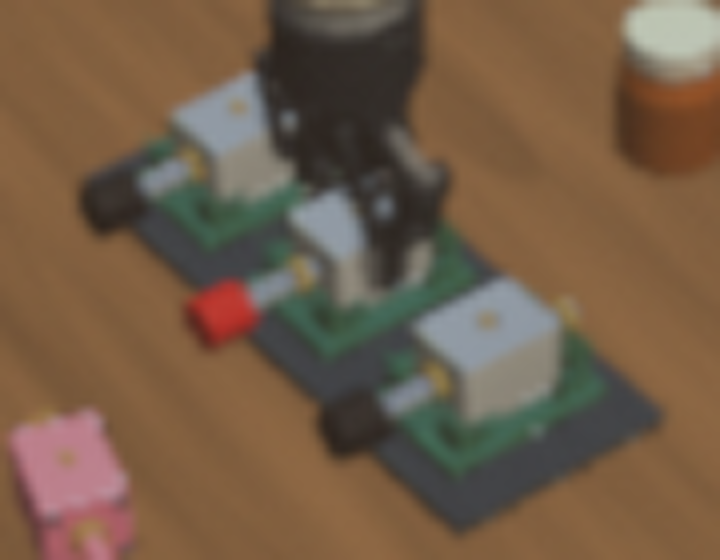

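It touches the floor at TCP z 0.0264, as expected, and looks seated. I relieve the pressure, release and look.

```bash
python3 - <<'E'
from h import *
C=np.array([.574,.104])
manip.movel([*C,.0263],v=.04)
manip.move_gripper(.064)
manip.sleep(.25)
manip.movel([*C,.13],v=.12)
q=rot(np.radians(4.1)-np.pi/2)
print(manip.state()["time"],manip.state()["force"])
s=manip.camera("side"); crop(s,"pics/rel_s.png",140,210,200,290,8)
x=np.array([np.cos(np.radians(4.1)),np.sin(np.radians(4.1))])
# back off to over the knob side, clear the top view
K=C-x*.087
manip.movep([*K,.13],q)
c=manip.camera("top"); crop(c,"pics/rel_t.png",145,215,160,280,6)
s=manip.camera("side"); crop(s,"pics/rel_s2.png",140,210,200,290,8)
hsv=cv2.cvtColor(s["pixels"],cv2.COLOR_RGB2HSV)
red=((hsv[...,0]<8)|(hsv[...,0]>172))&(hsv[...,1]>170)&(hsv[...,2]>100)
m=np.zeros(red.shape,bool); m[165:190,218:240]=red[165:190,218:240]; ys,xs=np.nonzero(m)
print(len(ys),ys.mean(),xs.mean(),[(d,proj(s,[*(C-x*d),.042])) for d in(.080,.086,.092)],manip.state()["time"])
E
```

```text
15.3167 [-0.65466136  0.64548887 -0.73733013]
37 178.83783783783784 227.16216216216216 [(0.08, (np.float64(178.10747615024565), np.float64(228.5129409538643))), (0.086, (np.float64(178.73461213468147), np.float64(227.26699333039906))), (0.092, (np.float64(179.36366208095282), np.float64(226.01724318840593)))] 15.9083
```

View pics/rel_s.png

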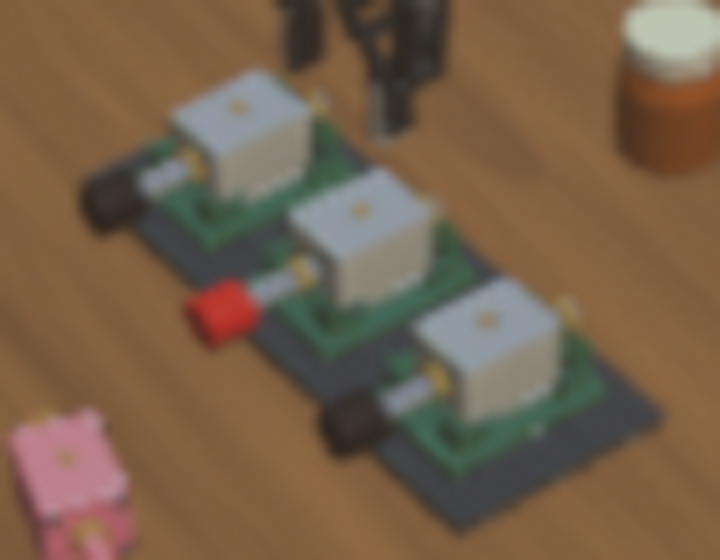

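View pics/rel_t.png

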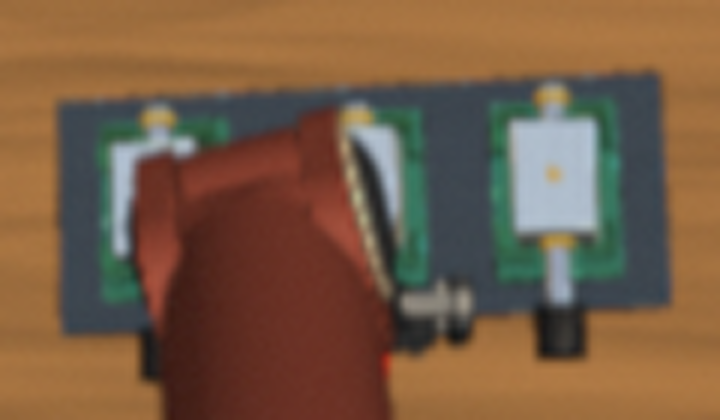

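View pics/rel_s2.png

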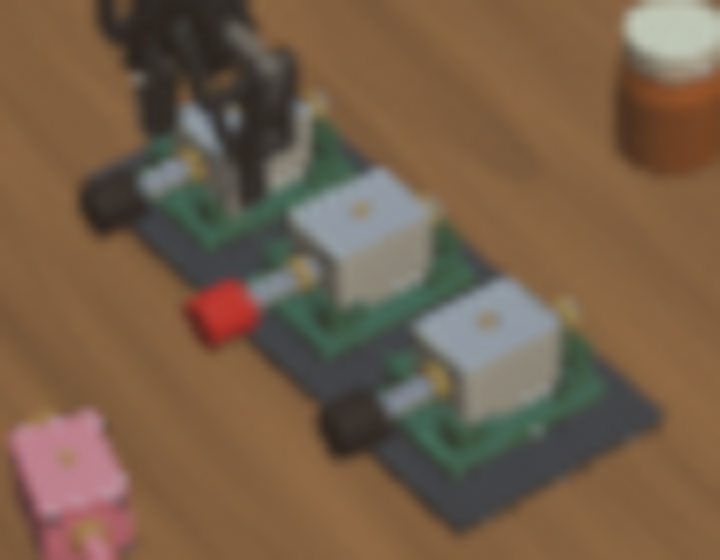

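The spindle lies level in the middle cradle like its neighbours, with the knob at (222,312) in the crop, about 86 mm from the housing centre, so the shaft is at about 6 mm. Next I grip the knob.

```bash
python3 - <<'E'
from h import *
C=np.array([.574,.104]); x=np.array([np.cos(np.radians(4.1)),np.sin(np.radians(4.1))])
K=C-x*.087
f0=manip.state()["force"]
manip.movel([*K,.05],v=.12); manip.movel([*K,.019],v=.05)
print(manip.state()["force"]-f0)
manip.move_gripper(.02)
st=manip.state(); print(st["gripper_width"],st["force"]-f0,st["ee_pos"],K,st["time"])
s=manip.camera("side"); crop(s,"pics/grip_s.png",140,210,190,280,8)
f1=st["force"]
x3=np.array([*x,0])
for i in range(1,25):
    p=np.array([*K,.019])-x3*.001*i
    manip.movel(p,v=.02)
    st=manip.state(); df=st["force"]-f1
    print(i,np.round(df,1),round((C-st["ee_pos"][:2])@x,4))
    if df@x3>9: print("stop");break
manip.sleep(.15)
st=manip.state();print(st["time"],st["force"]-f1,(C-st["ee_pos"][:2])@x,st["gripper_width"])
s=manip.camera("side"); crop(s,"pics/pull_s.png",140,210,190,280,8)
E
```

```text
[-0.78088727 -0.25223832 -0.98363411]
0.02627654039167005 [-0.98690134 -0.48887738  0.86479722] [0.48733957 0.0978461  0.01931867] [0.48722265 0.09777972] 17.9167
1 [ 2.1 -0.  -0.7] 0.0869
2 [ 2.5  0.6 -0.8] 0.0882
3 [ 3.1  0.5 -0.3] 0.0899
4 [ 3.  -0.1 -0.1] 0.0912
5 [ 2.  -0.2  0.6] 0.0922
6 [ 3.5 -0.1  1. ] 0.0929
7 [ 3.6  0.3 -0.7] 0.0939
8 [ 3.6 -0.2 -0.3] 0.0951
9 [3.9 0.6 0.5] 0.0962
10 [ 5.   0.1 -0.4] 0.0963
11 [ 6.2  0.8 -1.2] 0.0963
12 [ 8.5  0.6 -1.6] 0.0963
13 [ 8.7  1.1 -3.7] 0.0962
14 [ 9.3  0.6 -4.1] 0.0962
stop
21.6167 [ 9.67368615  1.51143331 -3.71376869] 0.0962060858869225 0.026315999549678223
```

View pics/pull_s.png

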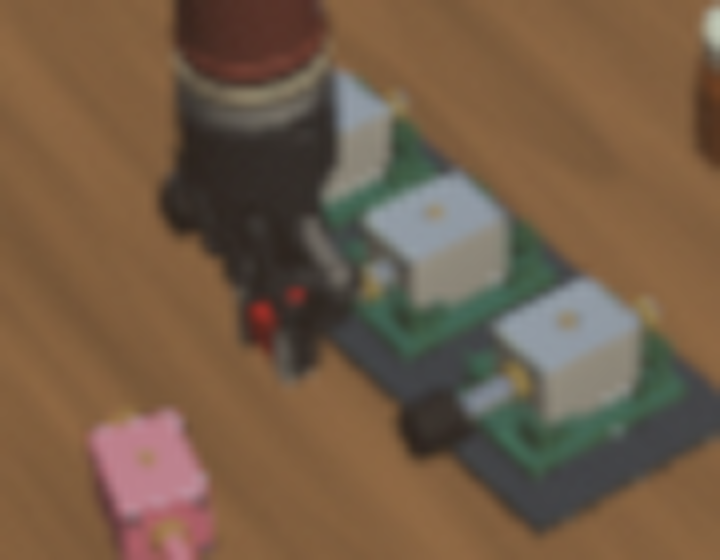

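View pics/grip_s.png

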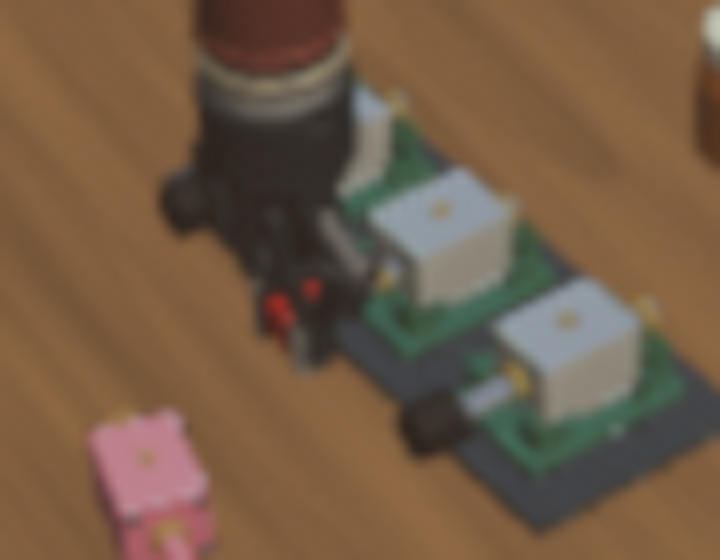

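The pull ended with TCP travel halted at 96.2 mm while the force rose from 3.9 to 9.7 N, well above the shaft's friction. The housing slid only about 2 mm, so the shaft is at its stop. Now I push it in.

```bash
python3 - <<'E'
from h import *
C=np.array([.574,.104]); x=np.array([np.cos(np.radians(4.1)),np.sin(np.radians(4.1))]);x3=np.array([*x,0])
K=C-x*.087
f1=np.array([-1.6,.1,0.1])
for i in range(13,-24,-1):
    p=np.array([*K,.019])-x3*.001*i
    manip.movel(p,v=.025)
    st=manip.state(); df=st["force"]-f1
    print(i,np.round(df,1),round((C-st["ee_pos"][:2])@x,4))
    if df@x3<-13: print("stop");break
manip.sleep(.15)
st=manip.state();print(st["time"],st["force"]-f1,(C-st["ee_pos"][:2])@x,st["gripper_width"])
s=manip.camera("side"); crop(s,"pics/push_s.png",140,210,190,280,8)
E
```

```text
13 [ 9.3  0.8 -1.5] 0.0963
12 [ 8.7  1.1 -0.5] 0.0963
11 [7.6 0.7 0.9] 0.0963
10 [6.6 0.3 1.4] 0.0964
9 [5.6 0.4 3.1] 0.0964
8 [1.7 1.  4.1] 0.0964
7 [-1.   1.7  5.3] 0.0964
6 [-1.1  0.3  4.5] 0.0949
5 [-0.8  1.   4.5] 0.0926
4 [-0.3  1.4  3. ] 0.091
3 [-0.3  0.1  4.2] 0.0898
2 [-0.6  0.5  3.1] 0.0888
1 [-1.   0.4  2.3] 0.0878
0 [-0.6  0.4  3.7] 0.0868
-1 [-0.3  0.6  3.5] 0.0858
-2 [-1.3  0.5  3.8] 0.0848
-3 [-2.1  0.6  4.8] 0.0842
-4 [-3.3  1.   6.1] 0.0843
-5 [-4.3 -0.5  7. ] 0.084
-6 [-3.4  1.   7.2] 0.0833
-7 [-4.4  0.5  7.3] 0.0824
-8 [-4.   0.4  6.6] 0.0814
-9 [-4.3  0.2  6.8] 0.0804
-10 [-4.4 -0.7  6.7] 0.0794
-11 [-5.2  0.6  6.5] 0.0784
-12 [-3.7  0.2  6.4] 0.0774
-13 [-4.7 -0.2  6.5] 0.0766
-14 [-5.8 -1.   9.2] 0.0766
-15 [-6.1 -0.4  9.8] 0.0767
-16 [-8.6 -1.  10.3] 0.0767
-17 [-11.1  -0.3  11.3] 0.0767
-18 [-11.6  -1.9  13.4] 0.0767
-19 [-13.9  -0.2  14.7] 0.0768
stop
30.0667 [-12.73173269  -0.38359999  13.66979376] 0.07680082413981078 0.026487553597002608
```

View pics/push_s.png

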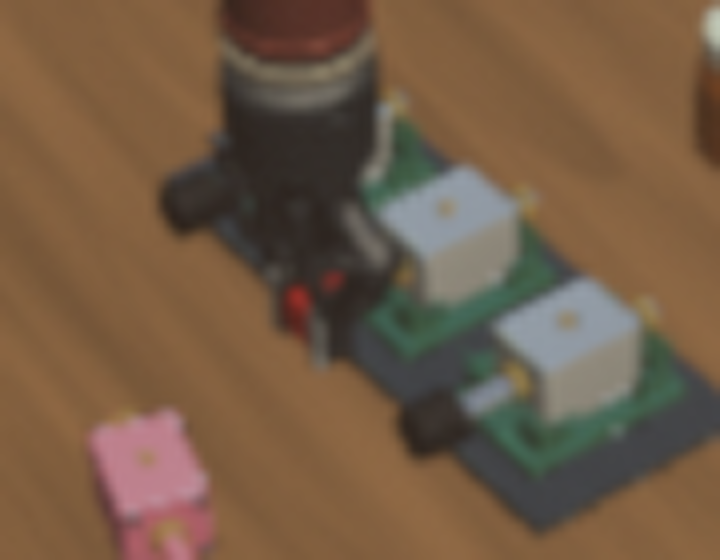

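Total travel was 19.7 mm, which equals 12 mm of shaft plus 8 mm of housing play. It then halted while the force rose, so the shaft is home. I relieve the load, release, withdraw and check.

```bash
python3 - <<'E'
from h import *
C=np.array([.574,.104]); x=np.array([np.cos(np.radians(4.1)),np.sin(np.radians(4.1))]);x3=np.array([*x,0])
K=C-x*.087
print(manip.state()["ee_pos"])
for i in (-17,-15,-14):
    manip.movel(np.array([*K,.019])-x3*.001*i,v=.02)
    st=manip.state(); print(i,st["force"],st["ee_pos"],(C-st["ee_pos"][:2])@x)
manip.move_gripper(.06); manip.sleep(.2)
p=manip.state()["ee_pos"]; print(p)
manip.movel([p[0],p[1],.12],v=.12)
manip.movep([.45,-.2,.25],rot(np.radians(4.1)-np.pi/2))
st=manip.state();print(st["time"],st["force"])
s=manip.camera("side"); crop(s,"pics/end_s.png",140,210,200,290,8)
c=manip.camera("top"); crop(c,"pics/end_t.png",145,215,160,280,6)
E
```

```text
[0.4974296  0.09790711 0.01841928]
-17 [-11.75449176  -0.44135719  11.7131039 ] [0.49750151 0.09795096 0.01850862] 0.07673520263430994
-15 [-8.50237999e+00  1.23643715e-03  8.09310022e+00] [0.49758995 0.09797706 0.01862129] 0.07664512287346172
-14 [-8.09094019  0.09091004  7.33215262] [0.49765121 0.09794548 0.01866533] 0.07658628414047226
[0.50136761 0.09876013 0.01896986]
33.7333 [ 0.82835183  0.13711497 -0.19413347]
```

View pics/end_s.png

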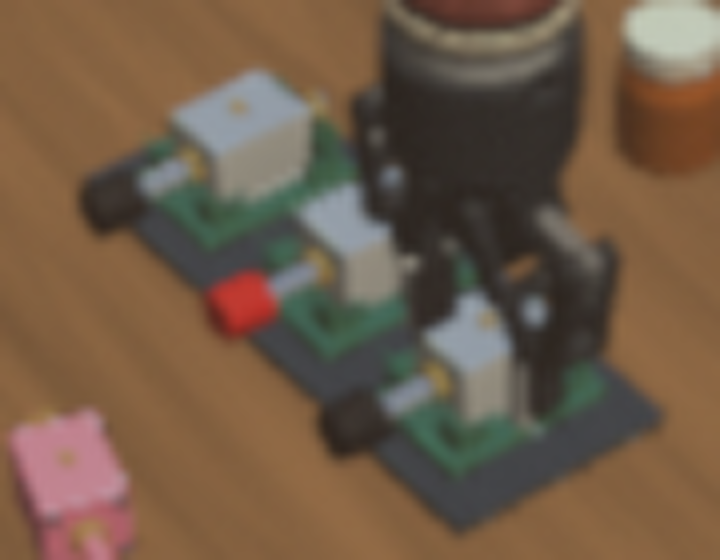

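View pics/end_t.png

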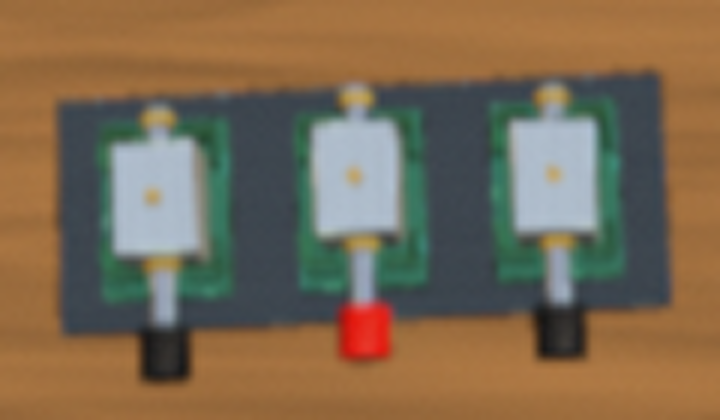

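The top view shows our housing dot at (353,176) and knob at (365,332), a little forward in the cradle. Next I quantify position, level and shaft with the arm clear of both views.

```bash
python3 - <<'E'
from h import *
q=rot(np.radians(4.1)-np.pi/2)
manip.movep([.40,-.33,.25],q)
c=manip.camera("top"); s=manip.camera("side")
def cp(x,y,r0,c0,f): return (r0+y/f-.5,c0+x/f-.5)
C=np.array([.574,.104]); x=np.array([np.cos(np.radians(4.1)),np.sin(np.radians(4.1))]); y=np.array([-x[1],x[0]])
d=ray(c,cp(353,176,145,160,6),.062)[:2]-C; print("housing rel",d@x,d@y)
hsv=cv2.cvtColor(c["pixels"],cv2.COLOR_RGB2HSV)
red=((hsv[...,0]<8)|(hsv[...,0]>172))&(hsv[...,1]>150)&(hsv[...,2]>90)
for nm,cam,(r0,r1,c0,c1) in(("t",c,(192,208,212,228)),("s",s,(165,190,220,240))):
    hsv=cv2.cvtColor(cam["pixels"],cv2.COLOR_RGB2HSV)
    red=((hsv[...,0]<8)|(hsv[...,0]>172))&(hsv[...,1]>150)&(hsv[...,2]>90)
    ys,xs=np.nonzero(red[r0:r1,c0:c1]); px=(ys.mean()+r0,xs.mean()+c0)
    k=ray(cam,px,.042 if nm=="s" else .046)[:2]-C; print(nm,len(ys),px,"knob rel",k@x,k@y)
b=np.array([*C,.018]); X=np.array([*x,0]); Y=np.array([*y,0])
o=.004
mk=[b+X*(o+i*.03)+Y*j*.022+[0,0,.044] for i in(-1,1) for j in(-1,1)]+[b+X*o+[0,0,.044]]
crop(s,"pics/end_s2.png",140,210,200,290,8,[proj(s,m) for m in mk])
print(manip.state()["time"])
E
```

```text
housing rel 0.004659995505047801 -2.7167318716524993e-05
t 79 (np.float64(199.9493670886076), np.float64(220.21518987341773)) knob rel -0.0758303813990374 -0.0012294667443897202
s 50 (np.float64(177.7), np.float64(229.42)) knob rel -0.07578703160773728 -0.0002388357854753104
34.55
```

View pics/end_s2.png

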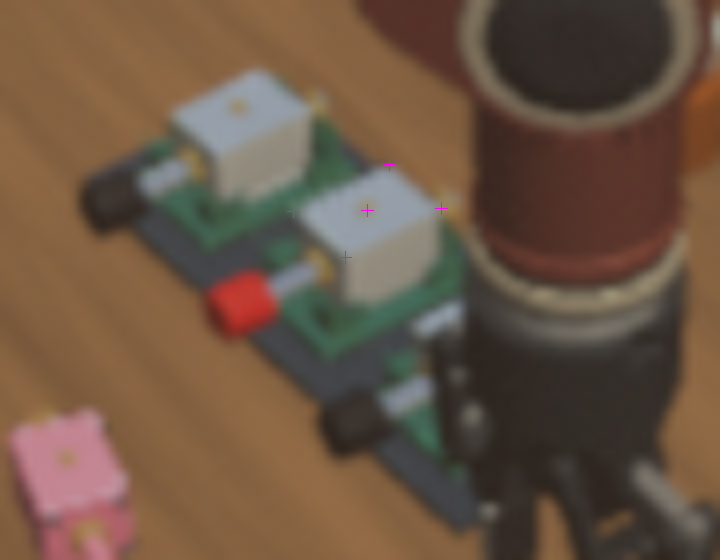

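```bash
python3 - <<'E'
from bench import manip
print(manip.state()["force"]); manip.sign_off()
E
```

```text
[ 0.03399384 -0.65516649 -0.11220619]
the job is handed in; nothing more can be done
```

I laid the red-knob spindle in the empty cradle with its knob towards the robot and let go. I then took the knob, pulled the shaft out to its stop, pushed it fully home, released it and handed the job in. The sign-off gave no verdict.

**Out to the stop:** travel halted while the pull rose to about 9.7 N.

**Pushed home:** travel halted while the push rose to about 13 N, with about 14 N upward on the tool. Total travel was 19.7 mm, which matches 12 mm of shaft plus 8 mm of housing play.

**Last checks**
- **Shaft:** the knob is about 80.5 mm from the housing centre, so the shaft is home.
- **Position:** the housing is about +4.7 mm along the cradle's x and about 0 mm in y, inside the 8 mm limit. That is slightly more than the nominal 4 mm of play and probably within my measurement error.
- **Level and height:** its top face matches the position predicted for it lying flat on the floor.
- **Neighbours:** both were where they started in the top view just after release.
- **Bystanders:** I did not measure them at the end; the arm worked well away from them.
- **Robot:** clear of everything, with about 35 s used of the 51 s.

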